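# Close the bench kiln and start the firing

### The job

Get the glass kiln ready to fire, using only the fingertips and without gripping or lifting anything: gently push its open lid down until it is fully shut, then push the knob on top of the lid sideways until the vent shutter is fully shut. Then press the larger of the two buttons on the controller beside the kiln all the way down and let go; do not press the smaller button, do not open the lid further, and leave the other things on the table where they are.

Things in the scene. Friction and masses are not known exactly. Their poses are not given: they have to be found in the camera images.
- kiln: low top-loading bench kiln, aluminium case 290 (x) x 300 (y) x 125 mm, fixed; origin under its centre on the table. Its x axis points from its front (handle side, facing the robot) to its hinge side, y to its left, z up. The lid is hinged along its far top edge
- lid (a joint): lid angle in rad: 0 shut, grows as it opens upward (starts between 0.4 and 0.75). Stiff friction hinge: it stays where it is left; about 2 to 6 N pressed down near its free edge moves it. The lid is 290 mm from hinge to free edge, 300 mm wide, its top face 45 mm above the hinge line (measured square to the lid); a bar handle sticks out 35 mm from the free edge
- lid_hinge (a point): middle of the lid's hinge line, 145 mm behind the kiln's origin and 125 mm above the table; its axes turn with the lid
- lid_press (a point): point in the middle of the lid's top face, 235 mm from the hinge (55 mm from the free edge); moves with the lid
- vent (a joint): slide of the vent shutter in m: 0 fully shut, covering the vent hole, against its stop; grows as it slides to the kiln's left (+y of the kiln), at most 0.062; starts between 0.035 and 0.06. Stiff: about 2 N moves it, it stays where it is left
- vent_knob (a point): centre of the top of the shutter's knob: black round knob 20 mm across, whose top is 32 mm above the lid's top face and which is 22 mm tall, over a flat 52 x 56 mm brass plate 5.5 mm proud of the lid; 120 mm from the hinge line. The plate runs between two low rails 7 mm high
- controller: grey kiln controller box 100 (x) x 120 (y) x 55 mm, fixed, left or right of the kiln, with a display strip at its far edge and two round buttons on its top; origin under its centre
- start_top (a point): centre of the top of the larger button, START (32 mm across), at the controller's left (+y) side; pressed straight down
- stop_top (a point): centre of the top of the smaller button, STOP (18 mm across), 60 mm to the right (-y) of START
- start (a joint): travel of START in m: 0 up, 0.006 fully down; springy, 5 N takes it fully down, it comes up again when released
- stop (a joint): travel of STOP in m: 0 up, 0.006 fully down; same spring
- muller: bystander: clear glass muller 48 mm wide at the foot, 80 mm tall, standing on the round glass palette (156 mm across, 8 mm thick); origin under its centre
- pigment: bystander: pigment jar 52 mm across, 60 mm tall; origin under its centre
- tape: bystander: roll of copper-coloured foil lying flat, 80 mm across, 22 mm tall; origin under its centre
- tumbler: bystander: glass tumbler 72 mm across, 85 mm tall; origin under its centre
- water: bystander: clear water bottle 68 mm across, 190 mm tall; origin under its centre

How it is judged:
By the outcome, as a careful person would: the job done as asked, in the order asked, and still so for the second after the job is handed in, with the robot touching nothing.
It also fails if it takes over 51 s, if anything falls off the work surface, if the arm or the gripper's body presses on something with over 40 N, if the wrist force passes 120 N, or if a joint passes its speed limit or range.

### The arm

A 6-joint arm with a two-finger parallel gripper is mounted at the origin on the work surface. World frame = base frame: x ahead of the robot, y to its left, z up, the work surface at z = 0. Lengths are in m, angles in rad, forces in N, time in s.
With the tool pointing down it reaches from about 0.375 to 0.9 m from the base axis. Payload 3.1 kg.
Tool frame: the origin (TCP) lies between the finger pads; the fingertips stand 22 mm ahead of it and the grasp point (between the pads) lies 3 mm ahead of it; z points along the fingers, y is the line along which they close (so a half turn about z gives the same grasp; the last joint's range is limited). The gripper opens to 87 mm and grips with 3 to 60 N. Pads are 19 mm wide; open, the fingers measure 117 mm over their backs; the gripper's body (75 mm by 190 mm) begins 51 mm behind the grasp point.
Start: joints at [1.01, 0.527, 1.433, -0, 1.181, -0.178], TCP at [0.233, 0.58, 0.245] pointing down, gripper open.
Joint ranges: [-3.08, 3.08], [-0.75, 2.2], [0.22, 2.44], [-1.43, 4.57], [0, 2.65], [-2.85, 2.85]. Speed limits (rad/s): [2.79, 2.79, 3.14, 3.14, 3.14, 3.14].

### API

Orientations are given as a unit quaternion [x, y, z, w].
In Python, from rig import get_obs, camera, get_calibration, hand_in, cut_out gives the robot as it stands.
- The arm moves only by the shell command python3 -m inch 'ROWS' [OPENING] [FORCE]. ROWS is JSON, one flat list of numbers, 6 for each row, row after row: the shift along the tool's x, y, z scaled (see below), then the turn, a rotation vector about the tool's x, y, z scaled (see below). A call has 1 to 20 rows; each row is the pose to reach, as a shift and turn from the pose commanded when the call began, along the tool's axes at that moment; what a row does not reach only later rows make up. The controller multiplies each number of a shift by 0.08 m and each number of a turn by 90 degrees. A row lasts 1/12 s, in which the tool goes at most 41.7 mm and 7.16 degrees, less where a joint would pass 70% of its speed; a pose out of reach is approached as far as the arm can. A call with a number of a shift or a turn outside -1 to 1 is refused whole. A call with a gripper value outside its range is refused whole. OPENING is the finger opening in mm, from 0 to 87, set as the call begins (- or left out, the last holds). The fingers move at their own pace and stop on an object; FORCE is the grip in N (left out, the last holds). Time passes only in rows, so rows that repeat a pose let the fingers close. It gives the time, the measured TCP pose, the force, the opening and the grip force at its end, in the units of the state.
- get_obs(): the state, without advancing time (a new reading comes with each control period).
- camera(name): name is "scene" or "top"; returns the picture (400x640x3 uint8, red, green, blue); there is no depth.
- get_calibration(name): a dict with "vertical_fov" (degrees; the focal length in pixels is half the picture's height over the tangent of half this angle, whatever the lens; pixels are square), "cx", "cy" (the principal point, pixels), "T" (4x4, takes a point from camera to world coordinates). Camera axes: x right, y down, z forward; pixel columns grow to the right and rows downward; lengths in m; the calibration is good to about 2 mm. A picture is of the moment at which its call begins. get_calibration takes no time and is no camera call.
- hand_in(): hands the job in; it is judged then, once.
Trained networks look in the newest picture that a camera, given by its name, has taken for a name from the list of things; names that differ only in an ending like _2 or _b are one class to them, and where a whole thing is asked for, a point or a joint stands for the part that bears it (a point fixed in the world has none). Each returns a list of dicts, best first, with "conf" (0 to 1); they miss things now and then, are a little off and sometimes report something else, mostly with a low value. They report only what shows in the picture. A call takes as long as a camera call.
- cut_out(camera, thing): "region" (400x640 bool, what is visible of it) and "bbox" ([left, top, right, bottom] in pixels, round what is visible of it).
The state is a dict: "time": time; "q": joint angles; "joint_velocities": joint speeds; "joint_torque": joint torques, N m; "position": TCP position; "tool_rot": TCP orientation; "ft_force": force on the tool from outside, world axes, zero at the start; "moment": the same for the moment, N m; "grip_width": finger opening in m; "grip_force": force on a finger pad.
Only numpy, scipy, OpenCV 4.12 (cv2) and the standard library are available. Lean on these libraries where they do the work, as an engineer would, in place of code of your own. Each camera call takes 0.05 s, during which the arm holds its last target. There are 200 camera calls.

## Working session

There is one attempt and no reset: what is moved stays moved. The work goes in short steps, Python scripts to look and compute and a shell command to move; the robot and the scene stay as the last step left them, time stands still between calls to the robot, and variables do not carry over. Pictures are saved under pics/ and viewed, at most 10 in all, crops included, and the job is handed in when it is done.

```bash
mkdir -p pics; cat > h.py <<'E'
import numpy as np,cv2
from rig import *
def cal(n):
    c=get_calibration(n);f=200/np.tan(np.radians(c["vertical_fov"])/2);return f,c["cx"],c["cy"],np.array(c["T"])
def ray(n,u,v):
    f,cx,cy,T=cal(n);d=T[:3,:3]@np.array([(u-cx)/f,(v-cy)/f,1]);return T[:3,3],d/np.linalg.norm(d)
def atz(n,u,v,z):
    o,d=ray(n,u,v);return o+d*(z-o[2])/d[2]
def proj(n,p):
    f,cx,cy,T=cal(n);q=T[:3,:3].T@(np.array(p)-T[:3,3]);return np.array([cx+f*q[0]/q[2],cy+f*q[1]/q[2]])
def tri(a,b):
    (o1,d1),(o2,d2)=ray(*a),ray(*b)
    s=np.linalg.lstsq(np.c_[d1,-d2],o2-o1,rcond=None)[0];p,q=o1+d1*s[0],o2+d2*s[1];return (p+q)/2,np.linalg.norm(p-q)
E
python3 - <<'E'
from h import *
np.set_printoptions(precision=3,suppress=True)
for n in("scene","top"):
    im=camera(n);cv2.imwrite(f"pics/{n}0.png",im[:,:,::-1]);print(n,cal(n))
    for t in("kiln","lid","vent_knob","controller","start_top","stop_top","water","tumbler","muller","pigment","tape"):
        for r in cut_out(n,t)[:1]:
            ys,xs=np.nonzero(r["region"]);print(t,round(r["conf"],2),r["bbox"],(xs.mean().round(1),ys.mean().round(1)))
o=get_obs();print(o["time"],o["position"],o["tool_rot"])
E
```

```text
scene (np.float64(475.6541793420829), 328.02218654693235, 203.21670257541953, array([[-0.25 ,  0.82 , -0.516,  1.323],
       [ 0.968,  0.213, -0.13 ,  0.196],
       [ 0.003, -0.532, -0.847,  1.392],
       [ 0.   ,  0.   ,  0.   ,  1.   ]]))
kiln 0.89 [248.5, 134.2, 368.2, 277.8] (np.float64(308.2), np.float64(206.3))
lid 0.85 [249.8, 136.2, 365.7, 259.8] (np.float64(307.7), np.float64(199.9))
vent_knob 0.62 [310.8, 204.3, 328.5, 224.3] (np.float64(317.0), np.float64(212.3))
water 0.69 [439.2, 227.8, 446.6, 235.7] (np.float64(444.6), np.float64(231.5))
tumbler 0.97 [417.0, 272.6, 442.5, 300.6] (np.float64(430.2), np.float64(284.6))
muller 0.79 [214.8, 172.0, 233.3, 189.2] (np.float64(221.8), np.float64(181.4))
pigment 0.83 [410.7, 180.5, 426.8, 200.3] (np.float64(417.1), np.float64(187.9))
top (np.float64(362.5819608723667), 323.1599503541583, 199.96423883309427, array([[-0.011, -0.997,  0.073,  0.481],
       [-1.   ,  0.013,  0.025, -0.013],
       [-0.025, -0.072, -0.997,  1.132],
       [ 0.   ,  0.   ,  0.   ,  1.   ]]))
kiln 0.61 [281.2, 119.5, 415.6, 243.8] (np.float64(344.7), np.float64(183.2))
lid 0.62 [281.8, 125.9, 411.8, 232.1] (np.float64(344.9), np.float64(174.9))
vent_knob 0.74 [230.0, 257.1, 250.8, 277.8] (np.float64(240.1), np.float64(267.0))
controller 0.57 [189.8, 186.6, 241.0, 225.4] (np.float64(215.4), np.float64(204.8))
start_top 0.48 [196.4, 206.2, 207.2, 216.3] (np.float64(201.3), np.float64(209.4))
water 0.58 [429.7, 122.8, 467.7, 156.8] (np.float64(448.9), np.float64(139.0))
tumbler 0.72 [278.9, 124.1, 412.4, 232.2] (np.float64(344.7), np.float64(175.3))
muller 0.72 [451.1, 209.9, 469.8, 224.9] (np.float64(457.0), np.float64(216.2))
pigment 0.56 [227.8, 257.5, 250.5, 279.9] (np.float64(240.2), np.float64(266.9))
tape 0.89 [405.6, 253.2, 434.5, 284.2] (np.float64(422.9), np.float64(267.7))
1.2 [0.233 0.58  0.245] [ 0.19   0.982 -0.    -0.   ]
```

```bash
ls
```

```text
h.py
pics
```

View pics/scene0.png

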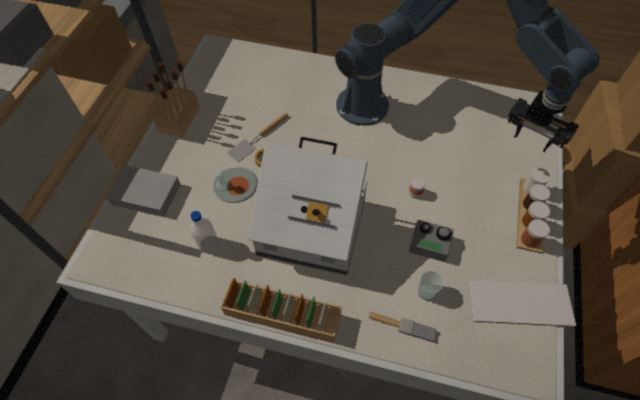

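View pics/top0.png

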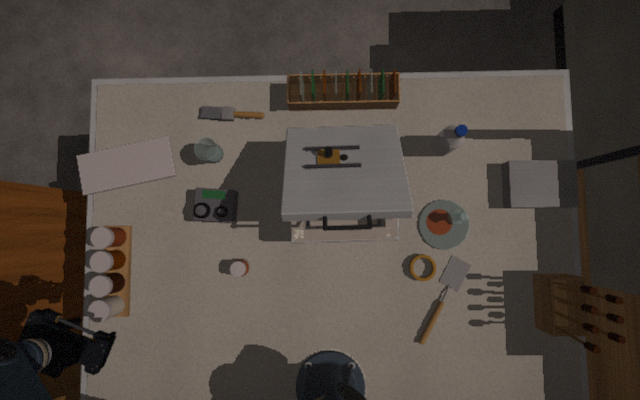

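The scene view shows the open lid, with the brass plate and knob near (318,212) and the controller at (432,238). The top view shows the kiln at about (345,180), and the controller with its buttons at (202,210) and (221,211). Next I'll enlarge these areas for corner pixels.

```bash
python3 - <<'E'
import cv2,numpy as np
t=cv2.imread("pics/top0.png");s=cv2.imread("pics/scene0.png")
a=cv2.resize(t[110:260,180:430],(800,480),interpolation=cv2.INTER_CUBIC)
b=cv2.resize(s[130:280,240:465],(800,533),interpolation=cv2.INTER_CUBIC)
a=np.clip(a*1.5,0,255)
for im,n,f,x0,y0 in((a,"tc",3.2,180,110),(b,"sc",3.5556,240,130)):
    im=im.astype(np.uint8).copy()
    for k in range(x0,x0+260,20):cv2.putText(im,str(k),(int((k-x0)*f),10),0,.4,(0,0,255));cv2.line(im,(int((k-x0)*f),12),(int((k-x0)*f),18),(0,0,255))
    for k in range(y0,y0+150,10):cv2.putText(im,str(k),(0,int((k-y0)*f)+4),0,.4,(0,0,255))
    cv2.imwrite(f"pics/{n}.png",im)
E
```

```text
(no output)
```

View pics/tc.png

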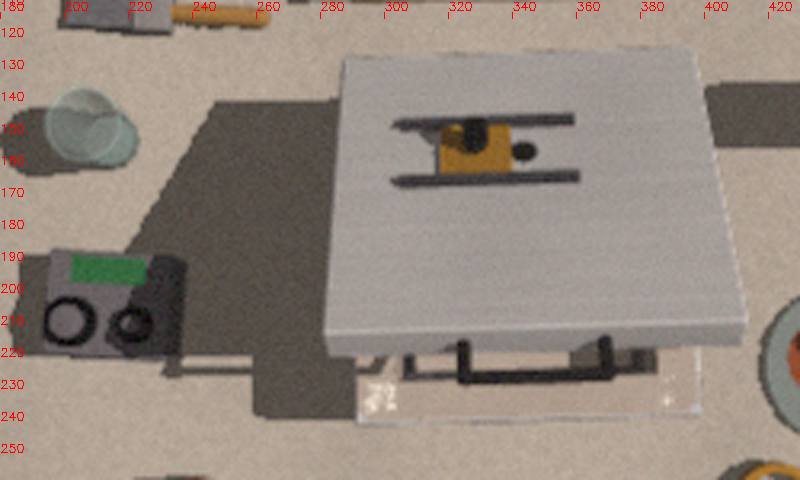

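View pics/sc.png

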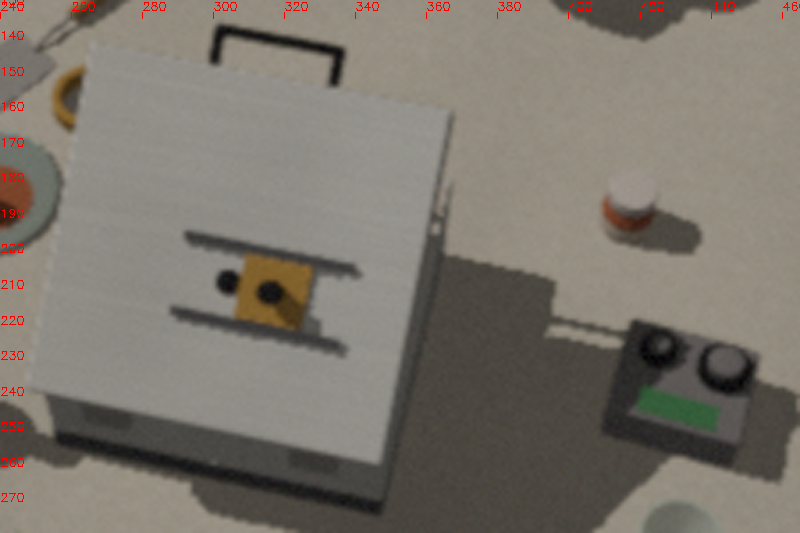

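The crops give clean lid corners, the knob top and both buttons in each view. Next I'll triangulate them and fit the kiln model.

```bash
cat > fit.py <<'E'
from h import *
from scipy.optimize import least_squares
np.set_printoptions(precision=4,suppress=True)
def kp(p,l,q,a=None): # lid point: l=distance from hinge, lateral, height
    x,y,yaw,ang=p[:4]; ang=ang if a is None else a
    X=.145-(l*np.cos(ang)+q[1]*np.sin(ang)*1) ; Z=.125+l*np.sin(ang)+q[1]*np.cos(ang)
    # lid rotates upward about hinge: normal tilts toward +x
    X=.145-l*np.cos(ang)+q[1]*np.sin(ang)
    c,s=np.cos(yaw),np.sin(yaw);return np.array([x+c*X-s*q[0],y+s*X+c*q[0],Z])
E
python3 - <<'E'
from fit import *
T={"fl":(287.8,128.1),"fr":(396.6,124.7),"nl":(281.9,214.4),"nr":(412.8,210.6),"k":(328.1,151.6)}
S={"fl":(346.9,259.9),"fr":(249.3,239.1),"nl":(367.4,161.5),"nr":(265.9,142.7),"k":(315.9,211.6)}
for k in T: print(k,*tri(("top",*T[k]),("scene",*S[k])))
st=tri(("top",201.9,210.3),("scene",444.8,232.4));sp=tri(("top",221.6,211.3),("scene",425.6,227.3));print("start",st,"stop",sp)
L={"fl":(0,(.15,.045)),"fr":(0,(-.15,.045)),"nl":(.29,(.15,.045)),"nr":(.29,(-.15,.045))}
def res(p):
    r=[]
    for k in T:
        P=kp(p,.12,(p[4],.077)) if k=="k" else kp(p,*L[k])
        r+=[*(proj("top",P)-T[k]),*(proj("scene",P)-S[k])]
    return np.array(r)
f=least_squares(res,[.55,-.05,0,.5,.045]);print(f.x,f.fun.round(1));p=f.x
for a in(None,.3,.15,0):print("press",a,kp(p,.235,(0,.045),a),"edge",kp(p,.29,(0,.045),a))
print("knob",kp(p,.12,(p[4],.077)),"shut", kp(p,.12,(p[4],.077),0),kp(p,.12,(0,.077),0))
E
```

```text
fl [0.748  0.1056 0.1674] 0.002212117570438122
fr [ 0.7527 -0.187   0.1636] 0.006441576871616511
nl [0.5086 0.102  0.3191] 0.0038891199319916426
nr [ 0.5143 -0.1939  0.3178] 0.0017828868144241475
k [ 0.6645 -0.005   0.2516] 0.0003839874392965211
start (array([0.5318, 0.3751, 0.0688]), np.float64(0.0052412738790681675)) stop (array([0.5285, 0.3148, 0.0696]), np.float64(0.002632340502436447))
[ 0.5822 -0.0443  0.0199  0.5789  0.038 ] [-1.4  0.3  0.6  1.2  0.2 -0.4 -2.6  0.3 -1.9  1.3  0.3 -0.9  1.6  0.9
 -0.2 -1.4 -0.1 -1.8 -0.2  0.5]
press None [ 0.5551 -0.0449  0.2912] edge [ 0.5091 -0.0458  0.3213]
press 0.3 [ 0.516  -0.0457  0.2374] edge [ 0.4635 -0.0467  0.2537]
press 0.15 [ 0.5016 -0.046   0.2046] edge [ 0.4472 -0.047   0.2128]
press 0 [ 0.4922 -0.0461  0.17  ] edge [ 0.4372 -0.0472  0.17  ]
knob [ 0.6681 -0.0046  0.2551] shut [ 0.6065 -0.0059  0.202 ] [ 0.6072 -0.0438  0.202 ]
```

```bash
python3 -m inch '[-0.3,-0.27,-0.3,0,0,0, -0.6,-0.54,-0.65,0,0,0, -0.95,-0.82,-1,0,0,0, -0.95,-0.82,-1,0,0,0]' 0 10
python3 -m inch '[-0.3,-0.27,-0.3,0,0,0, -0.6,-0.54,-0.65,0,0,0, -0.95,-0.82,-1,0,0,0, -0.95,-0.82,-1,0,0,0]'
```

```text
time: 1.53
position: [0.2822, 0.489, 0.3293]
tool_rot: [0.191, 0.982, 0.002, 0.003]
ft_force: [-0.1, 1.2, 0.6]
grip_width: 0.0679
grip_force: 0.0
time: 1.87
position: [0.3283, 0.3998, 0.4092]
tool_rot: [0.192, 0.981, 0.003, 0.004]
ft_force: [0.9, 0.4, -0.3]
grip_width: 0.0413
grip_force: 0.0
```

```bash
python3 -m inch '[-0.3,-0.27,0,0,0,0, -0.6,-0.54,0,0,0,0, -0.94,-0.82,0,0,0,0]'
python3 -m inch '[-0.3,-0.27,0,0,0,0, -0.6,-0.54,0,0,0,0, -0.94,-0.82,0,0,0,0]'
python3 -m inch '[-0.3,-0.27,0,0,0,0, -0.6,-0.54,0,0,0,0, -0.94,-0.82,0,0,0,0]'
python3 -m inch '[-0.3,-0.27,0,0,0,0, -0.6,-0.54,0,0,0,0, -0.94,-0.82,0,0,0,0]'
python3 -m inch '[-0.3,-0.27,0,0,0,-0.06, -0.6,-0.54,0,0,0,-0.12, -0.94,-0.82,0,0,0,-0.18, -0.94,-0.82,0,0,0,-0.255, -0.94,-0.82,0,0,0,-0.255, -0.94,-0.82,0,0,0,-0.255]'
```

```text
time: 2.12
position: [0.3699, 0.3126, 0.404]
tool_rot: [0.189, 0.982, 0.0, -0.0]
ft_force: [0.9, -0.2, -0.4]
grip_width: 0.0215
grip_force: 0.0
time: 2.37
position: [0.4154, 0.2234, 0.4038]
tool_rot: [0.189, 0.982, 0.0, -0.001]
ft_force: [-0.2, 0.9, -1.0]
grip_width: 0.0039
grip_force: 0.0
time: 2.62
position: [0.461, 0.1345, 0.4038]
tool_rot: [0.189, 0.982, 0.0, -0.001]
ft_force: [0.1, 0.3, -0.2]
grip_width: 0.0006
grip_force: 0.0
time: 2.87
position: [0.5065, 0.0456, 0.4037]
tool_rot: [0.19, 0.982, 0.001, -0.001]
ft_force: [1.0, 1.0, 0.7]
grip_width: 0.0011
grip_force: 0.0
time: 3.37
position: [0.5516, -0.0422, 0.4034]
tool_rot: [-0.008, 1.0, 0.001, -0.001]
ft_force: [-0.3, 0.3, 1.1]
grip_width: 0.0006
grip_force: 0.0
```

```bash
python3 -m inch '[0,0,0.25,0,0,0, 0,0,0.5,0,0,0, 0,0,0.75,0,0,0, 0,0,0.9,0,0,0, 0,0,0.95,0,0,0, 0,0,0.95,0,0,0]'
python3 -m inch '[0.03,0,0.05,0,0,0, 0.06,0,0.1,0,0,0, 0.09,0,0.15,0,0,0, 0.12,0,0.2,0,0,0, 0.15,0,0.25,0,0,0, 0.18,0,0.3,0,0,0]'
```

```text
time: 3.87
position: [0.5509, -0.0413, 0.3276]
tool_rot: [-0.009, 1.0, 0.001, -0.001]
ft_force: [1.0, 0.3, -0.7]
grip_width: 0.0004
grip_force: 0.0
time: 4.37
position: [0.5371, -0.0433, 0.3047]
tool_rot: [-0.009, 1.0, -0.0, 0.0]
ft_force: [-1.3, -0.2, 4.5]
grip_width: 0.0002
grip_force: 1.8
```

```bash
python3 -m inch '[0.04,0,0.06,0,0,0, 0.08,0,0.12,0,0,0, 0.12,0,0.19,0,0,0, 0.16,0,0.26,0,0,0, 0.19,0,0.32,0,0,0, 0.22,0,0.38,0,0,0, 0.25,0,0.44,0,0,0, 0.28,0,0.5,0,0,0, 0.31,0,0.56,0,0,0, 0.34,0,0.62,0,0,0, 0.37,0,0.68,0,0,0, 0.4,0,0.74,0,0,0, 0.43,0,0.8,0,0,0, 0.46,0,0.86,0,0,0, 0.48,0,0.91,0,0,0, 0.49,0,0.95,0,0,0]'
python3 -m inch '[0.02,0,0.06,0,0,0, 0.04,0,0.12,0,0,0, 0.05,0,0.18,0,0,0, 0.06,0,0.24,0,0,0, 0.07,0,0.3,0,0,0, 0.08,0,0.36,0,0,0, 0.08,0,0.41,0,0,0, 0.08,0,0.44,0,0,0, 0.08,0,0.44,0,0,0]'
```

```text
time: 5.7
position: [0.4985, -0.0439, 0.2281]
tool_rot: [-0.009, 1.0, -0.0, 0.001]
ft_force: [1.3, -0.1, 1.9]
grip_width: 0.0003
grip_force: 1.1
time: 6.45
position: [0.4911, -0.0437, 0.1927]
tool_rot: [-0.009, 1.0, 0.0, -0.001]
ft_force: [-0.1, 0.7, -0.8]
grip_width: 0.0007
grip_force: 0.0
```

```bash
python3 -m inch '[0,0,0.02,0,0,0, 0,0,0.03,0,0,0, 0,0,0.03,0,0,0]'; python3 -m inch '[0,0,0.02,0,0,0, 0,0,0.03,0,0,0, 0,0,0.03,0,0,0]'
```

```text
time: 6.7
position: [0.4917, -0.0438, 0.1923]
tool_rot: [-0.009, 1.0, -0.0, 0.0]
ft_force: [-4.9, 1.2, 13.4]
grip_width: 0.0006
grip_force: 6.3
time: 6.95
position: [0.4917, -0.0438, 0.1922]
tool_rot: [-0.01, 1.0, -0.0, 0.001]
ft_force: [-8.4, 1.0, 29.2]
grip_width: 0.0007
grip_force: 14.7
```

```bash
python3 -m inch '[0,0,-0.1,0,0,0, 0,0,-0.4,0,0,0, 0,0,-0.75,0,0,0, -0.25,0.25,-0.75,0,0,0, -0.5,0.5,-0.75,0,0,0, -0.75,0.75,-0.75,0,0,0, -0.95,1,-0.75,0,0,0]'; python3 -m inch '[-0.2,0.06,0,0,0,0, -0.4,0.12,0,0,0,0, -0.5,0.15,0,0,0,0, -0.5,0.15,0,0,0,0]'
python3 - <<'E'
from h import *
a=[]
for n,(x0,y0) in(("scene",(230,120)),("top",(270,120))):
    im=camera(n);a.append(cv2.resize(im[y0:y0+130,x0:x0+180,::-1],(720,520),interpolation=cv2.INTER_CUBIC)[:,:,:])
    for t in("vent_knob",):
        for r in cut_out(n,t)[:2]:print(n,r["conf"],r["bbox"])
for z,l in(((.6065,-.0059,.202),"open"),((.6072,-.0438,.202),"shut")):print(l,proj("scene",z),proj("top",z))
cv2.imwrite("pics/k.png",np.hstack([cv2.resize(i,(400,289)) for i in a]));cv2.imwrite("pics/k1.png",a[0])
E
```

```text
time: 7.53
position: [0.568, 0.0384, 0.2488]
tool_rot: [-0.009, 1.0, 0.0, 0.001]
ft_force: [0.3, -0.1, -0.2]
grip_width: 0.0004
grip_force: 0.0
time: 7.87
position: [0.6077, 0.0507, 0.2481]
tool_rot: [-0.01, 1.0, 0.0, 0.001]
ft_force: [-0.2, 0.5, 0.1]
grip_width: 0.0007
grip_force: 0.0
scene 0.63 [315.2, 201.8, 332.0, 216.3]
top 0.65 [287.9, 131.7, 400.7, 253.6]
top 0.56 [323.9, 183.6, 337.0, 189.7]
open [321.14968977 203.94498894] [329.00057369 177.68051043]
shut [308.71362149 201.407322  ] [343.68270468 177.20358129]
```

View pics/k.png

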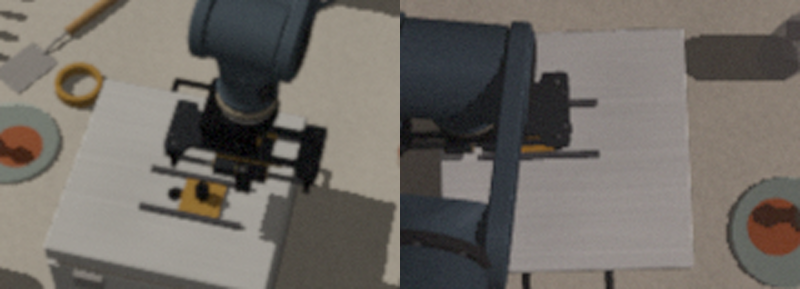

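The lid is flat and shut. The knob shows at about (321,204) in the scene view, as the model predicted.

```bash
python3 -m inch '[0,0,0.2,0,0,0, 0,0,0.4,0,0,0, 0,0,0.51,0,0,0, 0,0,0.51,0,0,0]'; python3 -m inch '[0,-0.1,0,0,0,0, 0,-0.2,0,0,0,0, 0,-0.28,0,0,0,0, 0,-0.34,0,0,0,0, 0,-0.4,0,0,0,0, 0,-0.45,0,0,0,0, 0,-0.5,0,0,0,0, 0,-0.54,0,0,0,0, 0,-0.58,0,0,0,0]'
python3 -m inch '[0,-0.04,0,0,0,0, 0,-0.08,0,0,0,0, 0,-0.12,0,0,0,0, 0,-0.15,0,0,0,0, 0,-0.15,0,0,0,0]'
```

```text
time: 8.4
position: [0.6038, 0.0499, 0.2057]
tool_rot: [-0.009, 1.0, 0.0, -0.003]
ft_force: [-0.8, -0.6, 0.3]
grip_width: 0.0004
grip_force: 0.0
time: 9.15
position: [0.607, 0.004, 0.2081]
tool_rot: [-0.009, 1.0, 0.0, 0.0]
ft_force: [-0.5, 2.1, 1.6]
grip_width: 0.0003
grip_force: 1.1
time: 9.57
position: [0.6072, -0.0089, 0.2077]
tool_rot: [-0.009, 1.0, -0.0, 0.0]
ft_force: [-0.4, -0.1, 1.1]
grip_width: 0.0007
grip_force: 0.2
```

```bash
for i in 1 2 3; do python3 -m inch '[0,-0.02,0,0,0,0, 0,-0.04,0,0,0,0, 0,-0.05,0,0,0,0, 0,-0.05,0,0,0,0]' | sed -n '2p;4p'; done
```

```text
position: [0.6071, -0.0124, 0.2077]
ft_force: [-0.4, 1.0, 0.9]
position: [0.6072, -0.0165, 0.2077]
ft_force: [0.6, 1.3, 0.2]
position: [0.6073, -0.0205, 0.2077]
ft_force: [0.9, 0.4, 0.2]
```

```bash
for i in 1 2; do python3 -m inch '[0,-0.02,0,0,0,0, 0,-0.04,0,0,0,0, 0,-0.05,0,0,0,0, 0,-0.05,0,0,0,0]' | sed -n '2p;4p'; done
python3 - <<'E'
from h import *
im=camera("scene");cv2.imwrite("pics/k2.png",cv2.resize(im[150:250,250:400,::-1],(750,500),interpolation=cv2.INTER_CUBIC))
for r in cut_out("scene","vent_knob"):print(r["conf"],r["bbox"])
E
```

```text
position: [0.6073, -0.0244, 0.2077]
ft_force: [1.4, 0.8, -0.7]
position: [0.6073, -0.0248, 0.2078]
ft_force: [2.3, 11.3, 1.7]
0.72 [300.3, 204.4, 318.8, 214.5]
```

View pics/k2.png

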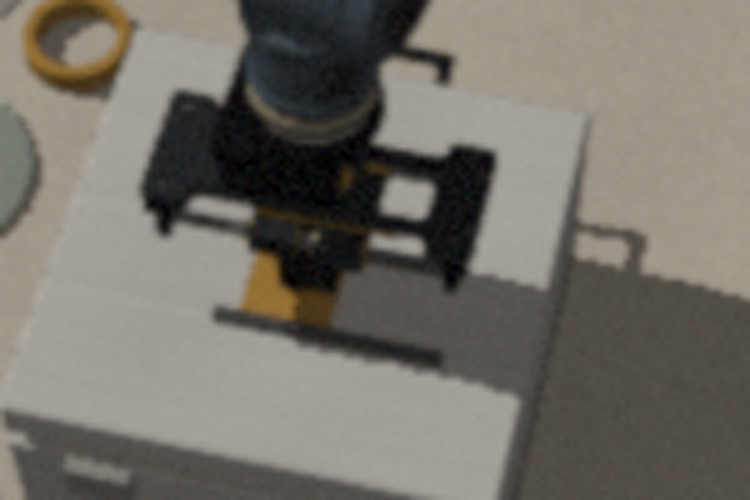

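The push hit the stop at 11 N: the brass plate now covers the hole, around (306,205). Next I'll back off and go to START.

```bash
python3 -m inch '[0,0.1,0,0,0,0, 0,0.4,0,0,0,0, 0,0.4,-0.3,0,0,0, 0,0.6,-0.6,0,0,0, 0.2,1,-0.7,0,0,0]' | sed -n '2p;4p'
for i in 1 2 3; do python3 -m inch '[0.06,0.33,0,0,0,0, 0.12,0.66,0,0,0,0, 0.18,1,0,0,0,0]' | sed -n '2p;4p'; done
python3 -m inch '[0.06,0.33,0,0,0,0, 0.12,0.66,0,0,0,0, 0.18,1,0,0,0,0, 0.18,1,0.3,0,0,0, 0.18,1,0.6,0,0,0, 0.18,1,0.9,0,0,0, 0.18,1,0.9,0,0,0]'
python3 - <<'E'
from h import *
st=(.532,.375,.069)
im=camera("scene")
print(get_obs()["position"],proj("scene",st))
for n in("scene",):
  for t in("start_top","stop_top","controller"):
    for r in cut_out(n,t)[:1]:print(n,t,r["conf"],r["bbox"])
cv2.imwrite("pics/c.png",cv2.resize(im[170:280,360:510,::-1],(750,550),interpolation=cv2.INTER_CUBIC))
E
```

```text
position: [0.5947, 0.0483, 0.2671]
ft_force: [0.8, 1.0, 1.2]
position: [0.5736, 0.1314, 0.2642]
ft_force: [0.3, -0.8, 0.1]
position: [0.5577, 0.2112, 0.2638]
ft_force: [0.8, 1.2, -0.4]
position: [0.542, 0.2909, 0.2637]
ft_force: [0.5, 0.1, -0.1]
time: 13.08
position: [0.5232, 0.3683, 0.1866]
tool_rot: [-0.01, 1.0, -0.003, -0.005]
ft_force: [-1.0, -0.1, -0.3]
grip_width: 0.0003
grip_force: 0.0
[0.52459023 0.36893625 0.18905985] [443.93541872 232.60566214]
scene start_top 0.54 [437.8, 229.4, 447.6, 237.7]
scene stop_top 0.43 [298.8, 196.8, 316.5, 214.2]
scene controller 0.59 [410.0, 217.6, 455.1, 262.9]
```

View pics/c.png

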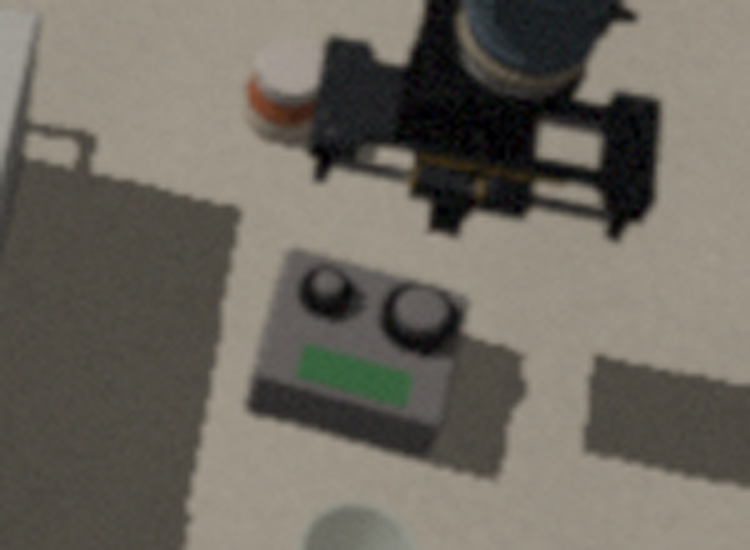

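START is at (444.6,231.6), within a pixel of the prediction.

```bash
python3 -m inch '[-0.1,0.09,0.2,0,0,0, -0.105,0.09,0.5,0,0,0, -0.105,0.09,0.8,0,0,0, -0.105,0.09,1,0,0,0, -0.105,0.09,1,0,0,0]' | sed -n '2p;4p'
python3 -m inch '[0,0,0.08,0,0,0, 0,0,0.14,0,0,0, 0,0,0.18,0,0,0, 0,0,0.18,0,0,0]' | sed -n '2p;4p'
```

```text
position: [0.5337, 0.3768, 0.11]
ft_force: [-0.6, 0.0, -0.3]
position: [0.5357, 0.3781, 0.0984]
ft_force: [0.1, 0.5, 1.4]
```

```bash
for i in 1 2 3 4; do python3 -m inch '[0,0,0.02,0,0,0, 0,0,0.04,0,0,0, 0,0,0.04,0,0,0]' | sed -n '2p;4p'; done
```

```text
position: [0.5357, 0.3781, 0.0951]
ft_force: [1.3, -0.2, 4.5]
position: [0.5358, 0.3781, 0.0933]
ft_force: [-0.5, -0.1, 12.8]
position: [0.5358, 0.3782, 0.093]
ft_force: [-4.0, -3.3, 26.4]
position: [0.5359, 0.3782, 0.0927]
ft_force: [-8.2, -6.1, 39.8]
```

```bash
python3 -m inch '[0,0,-0.1,0,0,0, 0,0,-0.3,0,0,0, 0,0,-0.6,0,0,0, 0,0,-0.95,0,0,0, 0,0,-0.95,0,0,0, 0,0,-0.95,0,0,0]'
python3 -m inch '[0.3,0,-0.3,0,0,0, 0.6,0,-0.6,0,0,0, 0.95,0,-0.9,0,0,0, 0.95,0,-0.9,0,0,0, 0.95,0,-0.9,0,0,0]'
python3 - <<'E'
from h import *
im=camera("scene");cv2.imwrite("pics/end.png",cv2.resize(im[110:310,190:470,::-1],(784,560),interpolation=cv2.INTER_CUBIC))
print(proj("scene",(.6072,-.0438,.202)))
E
```

```text
time: 15.53
position: [0.5349, 0.3781, 0.1618]
tool_rot: [-0.009, 1.0, 0.001, 0.001]
ft_force: [-0.4, 0.3, -0.2]
grip_width: 0.0005
grip_force: 0.0
time: 15.95
position: [0.4571, 0.3763, 0.2324]
tool_rot: [-0.01, 1.0, -0.0, -0.0]
ft_force: [0.5, -0.1, -1.1]
grip_width: 0.0006
grip_force: 0.0
[308.71362149 201.407322  ]
```

View pics/end.png

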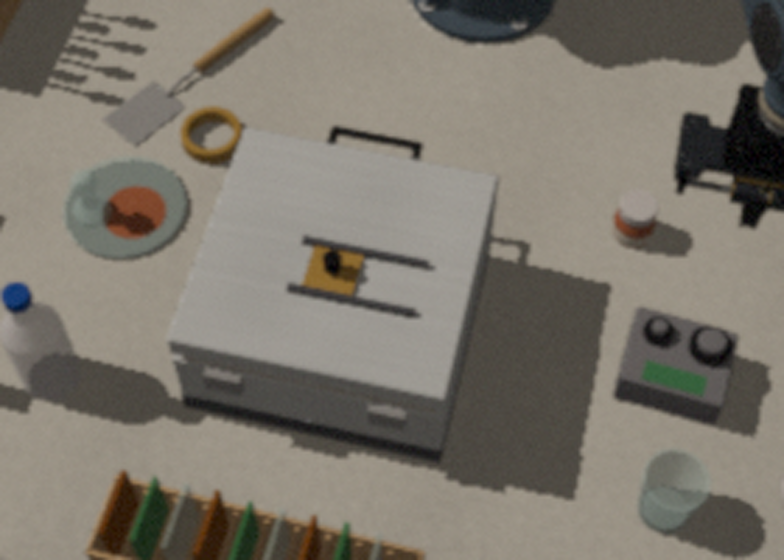

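The lid is shut, and the knob at about (308.6,203) matches the shut prediction. The button is up and the bystanders haven't moved.

```bash
python3 -c "
from rig import *
print(hand_in())"
```

```text
the job is handed in; nothing more can be done
None
```

The kiln is ready to fire: I pushed the lid down until it was shut, slid the vent shutter to its stop, pressed START fully down and released it, then handed the job in at about 16 s of the 51 s limit; STOP was not pressed, and the other things look unmoved in the final picture.

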